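# Find the spice tin with the stiff lid and slide it aside

### The job

One of the three spice tins in the row has a stiff hinge: going from the robot's left to its right, press down the brass thumb lever of each tin until its lid stands about half open, and let go - a good lid drops shut by itself, the stiff one stays up. Press the stiff lid shut and slide that tin away over the table, without lifting or tipping it, until it stands wholly on the long cork runner behind the row. Leave the two good tins shut where they are, and do not disturb the table setting.

Things in the scene. Friction and masses are not known exactly. Their poses are not given: they have to be found in the camera images.
- tin_a: one of three look-alike steel spice tins with copper-topped lids: 100 mm front to back (own x; the lever side, near the robot, is -x), 84 mm wide (y), 45 mm high plus a 5 mm lid; 0.5 to 0.75 kg, loose, slides when pushed. Origin: centre of the underside. Hinge line: along own y at x = -50 mm, 45 mm up. The tins start in any order from left (largest world y) to right, the stiff one at any place
- tin_b: one of three look-alike steel spice tins with copper-topped lids: 100 mm front to back (own x; the lever side, near the robot, is -x), 84 mm wide (y), 45 mm high plus a 5 mm lid; 0.5 to 0.75 kg, loose, slides when pushed. Origin: centre of the underside. Hinge line: along own y at x = -50 mm, 45 mm up. The tins start in any order from left (largest world y) to right, the stiff one at any place
- tin_c: one of three look-alike steel spice tins with copper-topped lids: 100 mm front to back (own x; the lever side, near the robot, is -x), 84 mm wide (y), 45 mm high plus a 5 mm lid; 0.5 to 0.75 kg, loose, slides when pushed. Origin: centre of the underside. Hinge line: along own y at x = -50 mm, 45 mm up. The tins start in any order from left (largest world y) to right, the stiff one at any place
- lever_a (a point): point on top of the brass thumb lever of tin_a's lid, 32 mm from the hinge line, on the robot's side. The lever is flat, 26 mm wide (along y), 4 mm thick, sticks out level 45 mm from the hinge (top 47 mm above the table when shut); pressed down it swings and raises the lid. Space under and beside it is free
- lever_b (a point): point on top of the brass thumb lever of tin_b's lid, 32 mm from the hinge line, on the robot's side. The lever is flat, 26 mm wide (along y), 4 mm thick, sticks out level 45 mm from the hinge (top 47 mm above the table when shut); pressed down it swings and raises the lid. Space under and beside it is free
- lever_c (a point): point on top of the brass thumb lever of tin_c's lid, 32 mm from the hinge line, on the robot's side. The lever is flat, 26 mm wide (along y), 4 mm thick, sticks out level 45 mm from the hinge (top 47 mm above the table when shut); pressed down it swings and raises the lid. Space under and beside it is free
- lid_a (a joint): hinge angle of the lid of tin_a (rad): 0 shut, grows as the lever goes down and the lid's far edge (100 mm from the hinge) rises; stop at 1.25. A good lid takes about 1 N on the lever and drops shut by itself when let go; the stiff one takes about 3 N, stays at the angle where it is let go and must be pressed back down from above (1 to 2 N)
- lid_b (a joint): hinge angle of the lid of tin_b (rad): 0 shut, grows as the lever goes down and the lid's far edge (100 mm from the hinge) rises; stop at 1.25. A good lid takes about 1 N on the lever and drops shut by itself when let go; the stiff one takes about 3 N, stays at the angle where it is let go and must be pressed back down from above (1 to 2 N)
- lid_c (a joint): hinge angle of the lid of tin_c (rad): 0 shut, grows as the lever goes down and the lid's far edge (100 mm from the hinge) rises; stop at 1.25. A good lid takes about 1 N on the lever and drops shut by itself when let go; the stiff one takes about 3 N, stays at the angle where it is let go and must be pressed back down from above (1 to 2 N)
- runner: cork runner lying flat on the glass table behind the row of tins: 180 mm deep (own x, away from the robot) by 640 mm long (own y), with a dark stripe along both long edges, about 1 mm thick and no obstacle to sliding. Origin: its centre, at table height
- thali: round hammered steel thali, 260 mm across, 28 mm high, on the table to the right; bystander. Origin: centre of the underside
- tumbler_1: steel tumbler, 72 mm across, 100 mm high, far right; bystander. Origin: centre of the underside
- tumbler_2: second steel tumbler, same as the first; bystander
- gravy_bowl: white ceramic bowl, 130 mm across, 60 mm high, on the left; bystander. Origin: centre of the underside
- susan_jar (a point): top of the blue jar (48 mm across) on the lazy susan: a dark wooden disc 280 mm across, its top 33 mm up, with three jars to 120 mm high, on the left of the table; it turns easily; bystander

How it is judged (in metres and radians):
On the way, in this order (a step that is already met when the one before it is completed fails the run):
1. the lid of the left tin is lifted (past 0.6 rad) (((value of joint lid_a above 0.6 rad and world y of tin_a above 0.1 m) or (value of joint lid_b above 0.6 rad and world y of tin_b above 0.1 m) or (value of joint lid_c above 0.6 rad and world y of tin_c above 0.1 m))), for 0.05 s.
2. then the lid of the middle tin (((value of joint lid_a above 0.6 rad and world y of tin_a between -0.1 and 0.1 m) or (value of joint lid_b above 0.6 rad and world y of tin_b between -0.1 and 0.1 m) or (value of joint lid_c above 0.6 rad and world y of tin_c between -0.1 and 0.1 m))), for 0.05 s.
3. then the lid of the right tin (((value of joint lid_a above 0.6 rad and world y of tin_a below -0.1 m) or (value of joint lid_b above 0.6 rad and world y of tin_b below -0.1 m) or (value of joint lid_c above 0.6 rad and world y of tin_c below -0.1 m))), for 0.05 s.
At the end, for the whole second after the job is handed in: The stiff tin stands upright and at rest on the table with its centre within 45 mm of the runner's long middle line and 290 mm of its middle lengthwise, all three lids are shut (under 0.07 rad), and both good tins are within 30 mm of where they began (x of tin_b in the frame of runner between -0.045 and 0.045 m and y of tin_b in the frame of runner between -0.29 and 0.29 m and height (world z) of tin_b below 0.006 m and angle between tin_b's own z axis and vertical below 0.06 rad and linear speed of tin_b below 0.01 m/s and value of joint each of lid_a, lid_b, lid_c below 0.07 rad and distance of each of tin_a, tin_c from where it was at the start of the episode below 0.03 m); the robot touches nothing.
It fails at once if a tin is lifted or tipped (height (world z) of any of tin_a, tin_b, tin_c above 0.02 m or angle between any of tin_a, tin_b, tin_c's own z axis and vertical above 0.3 rad).
It fails at once if a thing of the table setting is pushed, or the lazy susan turned (distance of any of thali, tumbler_1, tumbler_2, gravy_bowl, susan_jar from where it was at the start of the episode above 0.025 m).
It also fails if it takes over 56 s, if anything falls off the work surface, if the arm or the gripper's body presses on something with over 40 N, if the wrist force passes 120 N, or if a joint passes its speed limit or range.

### The arm

A 7-joint arm with a two-finger parallel gripper is mounted at the origin on the work surface. World frame = base frame: x ahead of the robot, y to its left, z up, the work surface at z = 0. Lengths are in m, angles in degrees, forces in N, time in s.
With the tool pointing down it reaches from about 0.425 to 0.875 m from the base axis. Payload 4.7 kg.
Tool frame: the origin (TCP) lies between the finger pads; the fingertips stand 19 mm ahead of it and the grasp point (between the pads) is the TCP; x points along the fingers, z is the direction in which the jaws open and shut, and the axes are right-handed (so a half turn about x gives the same grasp; the last joint's range is limited). The gripper opens to 87 mm and grips with 3 to 60 N. Pads are 19 mm wide; open, the fingers measure 117 mm over their backs; the gripper's body (75 mm by 190 mm) begins 51 mm behind the grasp point.
Start: joints at [-63.02, 18.392, -4.016, 83.108, 1.295, 78.541, -3.26], TCP at [0.287, 0.583, 0.242] pointing down, gripper open.
Joint ranges: [-163.93, 163.93], [-17.29, 119.83], [-79.2, 71.16], [3.27, 140.29], [-89.18, 269.18], [5.43, 117.66], [-154.24, 154.24]. Speed limits (degrees/s): [147.25, 147.25, 180, 180, 180, 180, 180].

### API

Orientations are given as [roll, pitch, yaw] about the fixed x, y, z axes, in that order (R = Rz(yaw) Ry(pitch) Rx(roll)).
In Python, from cell import monitor, read_camera, camera_model, env, regions_of gives the robot as it stands. The module is installed in compiled form; this text tells all that it offers.
- The arm moves only by the tool step_arm, never from a script. Its argument "deltas" is a list of rows, each a list of 5 numbers: the gripper's target within -1 to 1 (fully open at 1, half-way at 0, shut at -1), then the shift along the tool's x, y, z in m, then the turn about the tool's x in degrees. A call has 1 to 12 rows; each row is the pose to reach, as a shift and turn from the pose commanded when the call began, along the tool's axes at that moment; what a row does not reach only later rows make up. A row lasts 1/8 s, in which the tool goes at most 62.5 mm and 10.7 degrees, less where a joint would pass 70% of its speed; a pose out of reach is approached as far as the arm can. A call with a gripper value outside its range is refused whole. The fingers move at their own pace and stop on an object; "newtons" is the grip in N (left out, the last holds). Time passes only in rows, so rows that repeat a pose let the fingers close. It gives the time, the measured TCP pose, the force and the opening at its end, in the units of the state.
- monitor.get_obs(): the state, without advancing time (a new reading comes with each control period).
- read_camera(name): name is "scene" or "side" or "wrist"; returns (picture, depth): 420x560x3 uint8, red, green, blue; 420x560 float32, m along the optical axis (not along the pixel's ray), 0 where there is no reading.
- camera_model(name): a dict with "fx", "fy", "cx", "cy" (pixels), "xyz" and "attitude" of the camera in the world. Camera axes: x right, y down, z forward; pixel columns grow to the right and rows downward; lengths in m; the calibration is good to about 2 mm. A picture is of the moment at which its call begins: read the wrist's pose just before it. camera_model takes no time and is no camera call; for the wrist camera it gives the pose at the moment of the call.
- env.sign_off(): hands the job in, once; it reports no verdict.
Trained networks look in the newest picture that a camera, given by its name, has taken for a name from the list of things; names that differ only in an ending like _2 or _b are one class to them, and where a whole thing is asked for, a point or a joint stands for the part that bears it (a point fixed in the world has none). Each returns a list of dicts, best first, with "p" (0 to 1); they miss things now and then, are a little off and sometimes report something else, mostly with a low value. They report only what shows in the picture. A call takes as long as a camera call.
- regions_of(camera, thing): "pixels" (420x560 bool, what is visible of it) and "pixel" ([column, row] in pixels, amid what is visible of it).
The state is a dict: "time_s": time; "qpos": joint angles; "joint_velocities": joint speeds; "effort": joint torques, N m; "tool_pos": TCP position; "tool_rot": TCP orientation; "force": force on the tool from outside, world axes, zero at the start; "wrist_torque": the same for the moment, N m; "grip_width": finger opening in m.
Only numpy, scipy, OpenCV 4.12 (cv2) and the standard library are available. Lean on these libraries where they do the work, as an engineer would, in place of code of your own. Each camera call takes 0.05 s, during which the arm holds its last target. There are 200 camera calls.

## Working session

There is one attempt and no reset: what is moved stays moved. The work goes in short steps, Python scripts to look and compute and a tool call to move; the robot and the scene stay as the last step left them, time stands still between calls to the robot, and variables do not carry over. Pictures are saved under pics/ and viewed, about 8 in all and at most 12, crops included, and the job is handed in when it is done.

Besides the shell and the picture viewer there is one more tool, called after "Request:" as name([rows], argument=value, ...), one row to a line, values as JSON. step_arm: Moves the arm, as the interface text tells. Its arguments: {"type":"object","properties":{"deltas":{"type":"array"},"newtons":{"type":"number"}},"required":["deltas"]}

```bash
mkdir -p pics
cat > h.py <<'E'
import numpy as np, cv2
from scipy.spatial.transform import Rotation as R
from cell import monitor, read_camera, camera_model, env, regions_of
def rot(a): 
    a=np.array(a,float)
    return a if a.shape==(3,3) else R.from_quat(a).as_matrix() if a.size==4 else R.from_euler('xyz',a,degrees=True).as_matrix()
def cloud(m,d):
    v,u=np.indices(d.shape)
    P=np.stack([(u-m['cx'])/m['fx']*d,(v-m['cy'])/m['fy']*d,d],-1)
    return P@rot(m['attitude']).T+np.array(m['xyz'])
def snap(n,f=None):
    m=camera_model(n); p,d=read_camera(n)
    if f: cv2.imwrite('pics/'+f,p[:,:,::-1])
    return m,p,d,cloud(m,d)
def st():
    o=monitor.get_obs(); print({k:np.round(o[k],4).tolist() for k in('time_s','tool_pos','tool_rot','force','grip_width')})
E
cat > a.py <<'E'
from h import *
st(); pics=[]
for n in('scene','side'):
    m,p,d,C=snap(n); pics.append(p); print(n,m)
    np.savez(n+'.npz',d=d,C=C,p=p)
    for t in('tin_a','lever_a','runner','thali','tumbler_1','gravy_bowl','susan_jar'):
        for r in regions_of(n,t)[:4]:
            q=C[r['pixels']&(d>0)]
            if len(q): print(t,round(r['p'],2),np.round(r['pixel']),np.round(np.median(q,0),3),np.round(np.percentile(q,3,0),3),np.round(np.percentile(q,97,0),3))
cv2.imwrite('pics/1.png',pics[0][:,:,::-1]);cv2.imwrite('pics/2.png',pics[1][:,:,::-1])
E
python3 a.py
```

```text
{'time_s': 0.0, 'tool_pos': [0.2865, 0.5829, 0.2405], 'tool_rot': [-176.3096, 89.8901, -112.4806], 'force': [0.6932, -0.8089, 0.3668], 'grip_width': 0.0872}
scene {'fx': 415.08788365828156, 'fy': 415.08788365828156, 'cx': 287.206775282588, 'cy': 204.55552567717723, 'xyz': array([1.39827181, 0.3839913 , 1.14993991]), 'attitude': array([-137.18407944,   -0.19941602,  114.54903858])}
tin_a 0.92 [348. 237.] [0.515 0.198 0.05 ] [0.424 0.158 0.005] [0.553 0.237 0.055]
tin_a 0.87 [286. 222.] [ 0.54  -0.006  0.049] [ 0.45  -0.051  0.006] [0.58  0.032 0.055]
tin_a 0.6 [244. 199.] [ 0.502 -0.195  0.049] [ 0.414 -0.238  0.006] [ 0.541 -0.16   0.056]
lever_a 0.96 [246. 193.] [ 0.486 -0.202  0.051] [ 0.411 -0.241  0.045] [ 0.538 -0.163  0.056]
lever_a 0.59 [286. 217.] [ 0.522 -0.01   0.051] [ 0.441 -0.054  0.002] [0.575 0.03  0.056]
lever_a 0.55 [347. 230.] [0.497 0.195 0.051] [0.413 0.158 0.045] [0.548 0.233 0.056]
runner 0.63 [282. 269.] [0.702 0.041 0.002] [ 0.614 -0.285 -0.003] [0.781 0.313 0.006]
thali 0.76 [202. 156.] [ 0.342 -0.493  0.005] [ 0.232 -0.603 -0.001] [ 0.455 -0.379  0.029]
tumb
[... 1224 characters left out ...]
0.464 -0.005  0.048] [ 0.227 -0.04   0.007] [0.483 0.548 0.568]
runner 0.78 [198. 263.] [0.706 0.203 0.002] [ 0.611 -0.24  -0.003] [0.783 0.322 0.008]
thali 0.89 [362. 175.] [ 0.335 -0.492  0.005] [ 0.243 -0.61  -0.002] [ 0.425 -0.364  0.029]
tumbler_1 0.64 [270. 157.] [ 0.694 -0.38   0.074] [ 0.664 -0.437  0.006] [ 0.728 -0.363  0.103]
tumbler_1 0.48 [296. 144.] [ 0.617 -0.505  0.087] [ 0.593 -0.524  0.067] [ 0.637 -0.448  0.102]
gravy_bowl 0.93 [275. 352.] [0.307 0.439 0.027] [0.248 0.398 0.004] [0.357 0.515 0.062]
gravy_bowl 0.63 [280. 237.] [0.48  0.005 0.036] [ 0.441 -0.038  0.005] [0.507 0.035 0.052]
susan_jar 0.74 [166. 355.] [0.548 0.591 0.036] [0.44  0.465 0.029] [0.668 0.685 0.121]
```

View pics/1.png

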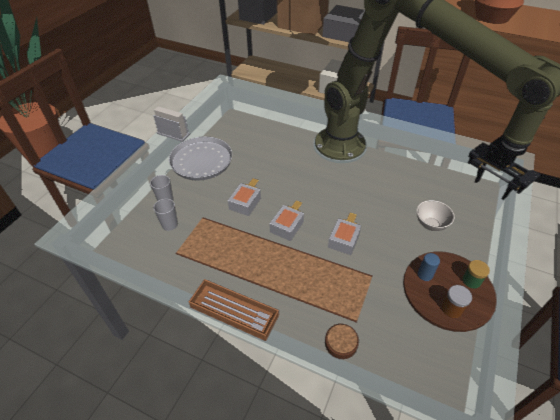

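View pics/2.png

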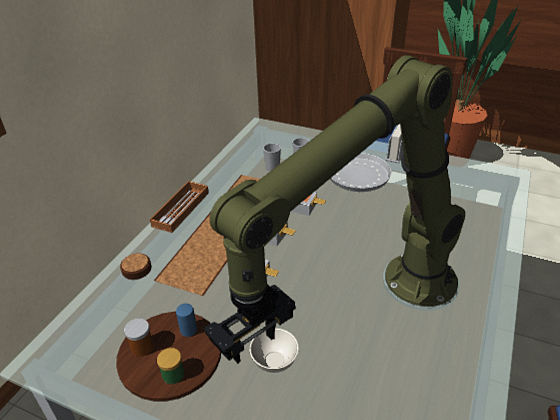

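```bash
cat > b.py <<'E'
from h import *
D=np.load('scene.npz');C=D['C'];d=D['d']
for y0 in(.197,-.008,-.2):
    # lid top
    s=(d>0)&(C[...,2]>.046)&(C[...,2]<.058)&(abs(C[...,1]-y0)<.06)&(C[...,0]>.38)&(C[...,0]<.6)
    q=C[s][:,:2].astype(np.float32); 
    r=cv2.minAreaRect(q); print('top',np.round(r[0],3),np.round(r[1],3),round(r[2],1),len(q))
    # lever: forward of lid
    x0=q[:,0].max()-.105
    s=(d>0)&(C[...,2]>.03)&(C[...,2]<.056)&(abs(C[...,1]-y0)<.06)&(C[...,0]>.36)&(C[...,0]<x0)
    q=C[s]
    if len(q): print('lever',len(q),np.round(np.percentile(q,[3,50,97],axis=0),3).tolist())
s=(d>0)&(C[...,2]<.01)&(C[...,0]>.58)&(C[...,0]<.82)
from h import *
m,p,dd,_=None,D['p'],None,None
E
python3 b.py
```

```text
top [0.481 0.195] [0.145 0.084] 1.7 621
lever 70 [[0.409, 0.18, 0.044], [0.427, 0.193, 0.048], [0.447, 0.213, 0.051]]
top [ 0.507 -0.009] [0.086 0.147] 85.3 586
lever 72 [[0.435, -0.028, 0.045], [0.457, -0.006, 0.048], [0.478, 0.009, 0.052]]
top [ 0.469 -0.202] [0.148 0.087] 0.1 507
lever 56 [[0.395, -0.215, 0.042], [0.417, -0.202, 0.049], [0.437, -0.175, 0.053]]
```

The scene view shows the three tins at about (345,235), (287,220) and (244,198), with their levers towards the robot. The runner lies behind them, from (205,235) to (350,300). In the side view the arm hides part of the row, and the gripper hangs above the bowl at (275,350). Next I work out the first move.

```bash
cat >> h.py <<'E'
def plan(*targets):
    """targets: (x,y,z,jaw yaw deg of tool z axis in world, mod 180) -> tool-frame shift + turn"""
    o=monitor.get_obs(); T=rot(o['tool_rot']); p=np.array(o['tool_pos'])
    jaw=np.degrees(np.arctan2(T[1,2],T[0,2]))
    print('t',round(o['time_s'],2),'tcp',np.round(p,4),'F',np.round(o['force'],1),'w',round(o['grip_width'],4),'jaw',round(jaw,1),'toolx',np.round(T[:,0],3))
    for t in targets:
        s=T.T@(np.array(t[:3])-p); a=(-(t[3]-jaw)+90)%180-90   # tool x is down: + turn lowers yaw
        print(t,'->',np.round(s,4),'turn',round(a,1))
E
python3 - <<'E'
from h import *
plan((.4175,.195,.10,90))
print(np.round(monitor.get_obs()['qpos'],1))
D=np.load('scene.npz');C=D['C'];d=D['d']
r=regions_of('scene','runner')[0]; q=C[r['pixels']&(d>0)]
print(cv2.minAreaRect(q[:,:2].astype(np.float32)))
E
```

```text
t 0.8 tcp [0.2867 0.5834 0.2416] F [ 0.5  0.9 -0.3] w 0.0875 jaw 63.8 toolx [ 0.  0. -1.]
(0.4175, 0.195, 0.1, 90) -> [ 0.1416 -0.2886 -0.2909] turn -26.2
[-63.   18.4  -4.   83.1   1.3  78.5  -3.3]
((0.6970187425613403, 0.008860856294631958), (0.18235720694065094, 0.6417962908744812), 1.650052785873413)
```

Request:
step_arm([
  [-1, 0, -0.03, -0.03, -3],
  [-1, 0, -0.08, -0.08, -8],
  [-1, 0.02, -0.13, -0.13, -13],
  [-1, 0.04, -0.18, -0.18, -18],
  [-1, 0.06, -0.23, -0.23, -22],
  [-1, 0.08, -0.27, -0.27, -26],
  [-1, 0.1, -0.289, -0.291, -26.2],
  [-1, 0.1, -0.289, -0.291, -26.2],
  [-1, 0.1, -0.289, -0.291, -26.2],
])

```text
time_s: 1.98
tool_pos: [0.4178, 0.1947, 0.1417]
tool_rot: [7.4, 90.0, 97.4]
force: [-0.6, 0.4, -0.4]
grip_width: 0.0056
```

Run:
```python
from h import *
plan((.4175,.195,.075,90),(.4175,.195,.042,90))
m,p,d,C=snap('wrist','3.png')
np.savez('w.npz',d=d,C=C,p=p)
for r in regions_of('wrist','lever_a')[:3]:
    q=C[r['pixels']&(d>0)]; print(round(r['p'],2),r['pixel'],np.round(np.percentile(q,[3,50,97],axis=0),3).tolist())
print(m)
```

```text
t 1.98 tcp [0.4178 0.1947 0.1417] F [-0.6  0.4 -0.4] w 0.0056 jaw 90.0 toolx [-0.     0.001 -1.   ]
(0.4175, 0.195, 0.075, 90) -> [0.0667 0.0003 0.0002] turn -0.0
(0.4175, 0.195, 0.042, 90) -> [0.0997 0.0003 0.0002] turn -0.0
0.68 [274.0, 237.8] [[0.409, 0.18, 0.045], [0.435, 0.194, 0.047], [0.526, 0.205, 0.051]]
0.58 [44.1, 316.9] [[0.435, -0.016, 0.044], [0.505, 0.004, 0.049], [0.539, 0.03, 0.051]]
{'fx': 326.2713237746506, 'fy': 326.2713237746506, 'cx': 276.1494910759012, 'cy': 206.80846563804218, 'xyz': array([0.34185085, 0.19478754, 0.28459888]), 'attitude': array([ 1.63854743e+02, -2.96549976e-02,  8.99089981e+01])}
```

View pics/3.png

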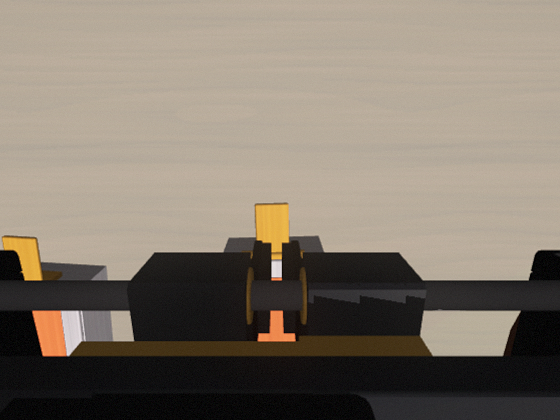

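The wrist view shows the lever at (272,225), centred under the closed fingers, so I press it.

Request:
step_arm([
  [-1, 0.04, 0, 0, 0],
  [-1, 0.07, 0, 0, 0],
  [-1, 0.08, 0, -0.002, 0],
  [-1, 0.086, 0, -0.002, 0],
  [-1, 0.092, 0, -0.002, 0],
  [-1, 0.098, 0, -0.002, 0],
  [-1, 0.102, 0, -0.002, 0],
  [-1, 0.102, 0, -0.002, 0],
  [-1, 0.102, 0, -0.002, 0],
])

```text
time_s: 3.2
tool_pos: [0.4176, 0.1926, 0.0396]
tool_rot: [113.6, 90.0, -156.4]
force: [-0.1, -0.1, 0.4]
grip_width: 0.0003
```

```bash
cat > lid.py <<'E'
from h import *
import sys
plan()
m,p,d,C=snap('scene',sys.argv[1] if len(sys.argv)>1 else None)
for y0 in(.197,-.008,-.2):
    s=(d>0)&(abs(C[...,1]-y0)<.03)&(C[...,0]>.44)&(C[...,0]<.6)&(C[...,2]>.035)&(C[...,2]<.2)
    # orange lid top pixels only
    c=p.astype(int); s&=(c[...,0]>c[...,2]+60)
    q=C[s]; f=np.polyfit(q[:,0],q[:,2],1) if len(q)>20 else [0,0]
    print(y0,len(q),'x',np.round(np.percentile(q[:,0],[3,97]),3),'z',np.round(np.percentile(q[:,2],[3,50,97]),3),'angle',round(np.arctan(f[0]),2))
E
python3 lid.py
```

```text
t 3.2 tcp [0.4176 0.1926 0.0396] F [-0.1 -0.1  0.4] w 0.0003 jaw 90.0 toolx [-0. -0. -1.]
0.197 29 x [0.471 0.535] z [0.035 0.036 0.038] angle -0.0
-0.008 270 x [0.447 0.56 ] z [0.046 0.052 0.056] angle 0.04
-0.2 189 x [0.46  0.522] z [0.047 0.051 0.056] angle 0.01
```

```bash
cat > lid.py <<'E'
from h import *
import sys
plan()
m,p,d,C=snap('scene',sys.argv[1] if len(sys.argv)>1 else None)
for y0,h in((.193,.454),(-.008,.479),(-.2,.443)):
    s=(d>0)&(abs(C[...,1]-y0)<.036)&(C[...,0]>h)&(C[...,0]<h+.12)&(C[...,2]>.04)&(C[...,2]<.16)
    q=C[s]; t=q[q[:,2]>np.percentile(q[:,2],85)].mean(0)
    print(y0,len(q),'z',np.round(np.percentile(q[:,2],[3,50,97]),3),'top',np.round(t,3),'angle',round(np.arctan2(t[2]-.047,t[0]-h),2))
E
python3 lid.py 4.png
```

```text
t 3.25 tcp [0.4177 0.1926 0.0396] F [-0.7 -0.3 -0.3] w 0.0001 jaw 90.0 toolx [-0. -0. -1.]
0.193 145 z [0.041 0.047 0.125] top [0.515 0.199 0.124] angle 0.9
-0.008 474 z [0.045 0.051 0.055] top [ 0.531 -0.013  0.055] angle 0.15
-0.2 396 z [0.043 0.051 0.056] top [ 0.499 -0.201  0.055] angle 0.14
```

View pics/4.png

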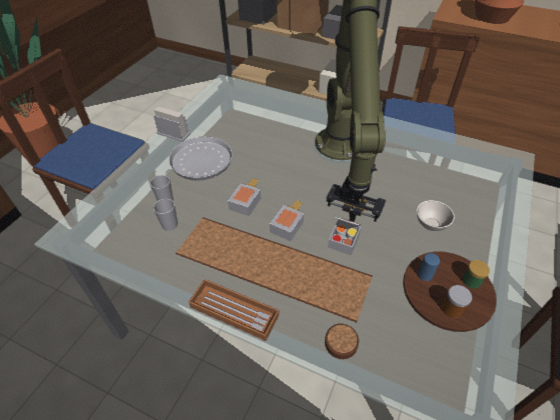

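The left tin at (345,235) is open with its spices showing, lid near 0.9 rad. I let go.

Request:
step_arm([
  [-1, -0.012, 0, 0, 0],
  [-1, -0.03, 0, 0, 0],
  [-1, -0.06, 0, 0, 0],
  [-1, -0.1, 0, 0, 0],
  [-1, -0.1, 0, 0, 0],
  [-1, -0.1, 0, 0, 0],
])

```text
time_s: 4.05
tool_pos: [0.4178, 0.1927, 0.1399]
tool_rot: [-54.9, 90.0, 35.1]
force: [0.5, -0.1, 0.2]
grip_width: 0.0003
```

```bash
python3 lid.py
python3 - <<'E'
from h import *
plan((.443,-.005,.14,85.3),(.443,-.005,.04,85.3))
E
```

```text
t 4.05 tcp [0.4178 0.1927 0.1399] F [ 0.5 -0.1  0.2] w 0.0003 jaw 90.0 toolx [ 0.001  0.    -1.   ]
0.193 499 z [0.043 0.051 0.056] top [0.503 0.193 0.055] angle 0.16
-0.008 474 z [0.044 0.051 0.055] top [ 0.532 -0.009  0.055] angle 0.14
-0.2 402 z [0.043 0.051 0.056] top [ 0.497 -0.201  0.055] angle 0.15
t 4.1 tcp [0.4173 0.1925 0.1392] F [-0.4 -0.4  0.6] w 0.0007 jaw 90.0 toolx [-0.001 -0.    -1.   ]
(0.443, -0.005, 0.14, 85.3) -> [-0.0008 -0.0256 -0.1975] turn 4.7
(0.443, -0.005, 0.04, 85.3) -> [ 0.0992 -0.0256 -0.1974] turn 4.7
```

The left lid dropped shut, so that tin is good. Next is the middle tin.

Request:
step_arm([
  [-1, 0, -0.005, -0.05, 2],
  [-1, 0, -0.015, -0.11, 4],
  [-1, 0, -0.026, -0.17, 4.7],
  [-1, 0, -0.026, -0.197, 4.7],
  [-1, 0.04, -0.026, -0.197, 4.7],
  [-1, 0.068, -0.026, -0.197, 4.7],
  [-1, 0.076, -0.026, -0.197, 4.7],
  [-1, 0.082, -0.026, -0.197, 4.7],
  [-1, 0.088, -0.026, -0.197, 4.7],
  [-1, 0.094, -0.026, -0.197, 4.7],
  [-1, 0.099, -0.026, -0.197, 4.7],
  [-1, 0.099, -0.026, -0.197, 4.7],
])

```text
time_s: 5.6
tool_pos: [0.4435, -0.0042, 0.0403]
tool_rot: [94.0, 90.0, 179.3]
force: [-0.3, 0.3, -0.3]
grip_width: 0.0003
```

```bash
python3 lid.py
```

```text
t 5.6 tcp [ 0.4435 -0.0042  0.0403] F [-0.3  0.3 -0.3] w 0.0003 jaw 85.3 toolx [-0.001  0.    -1.   ]
0.193 511 z [0.044 0.051 0.056] top [0.504 0.196 0.055] angle 0.16
-0.008 167 z [0.041 0.1   0.122] top [ 0.539 -0.014  0.121] angle 0.88
-0.2 401 z [0.044 0.051 0.056] top [ 0.492 -0.199  0.055] angle 0.17
```

Request:
step_arm([
  [-1, -0.012, 0, 0, 0],
  [-1, -0.03, 0, 0, 0],
  [-1, -0.06, 0, 0, 0],
  [-1, -0.1, 0, 0, 0],
  [-1, -0.1, 0, 0, 0],
  [-1, -0.1, 0, 0, 0],
])

```text
time_s: 6.4
tool_pos: [0.4438, -0.0042, 0.1408]
tool_rot: [-51.6, 90.0, 33.7]
force: [-0.3, 0.6, -0.9]
grip_width: 0.0005
```

```bash
python3 lid.py
python3 - <<'E'
from h import *
plan((.407,-.202,.14,90),(.407,-.202,.04,90))
E
```

```text
t 6.4 tcp [ 0.4438 -0.0042  0.1408] F [-0.3  0.6 -0.9] w 0.0005 jaw 85.3 toolx [ 0.001  0.    -1.   ]
0.193 510 z [0.043 0.051 0.056] top [0.504 0.194 0.055] angle 0.16
-0.008 475 z [0.044 0.051 0.056] top [ 0.533 -0.008  0.055] angle 0.15
-0.2 399 z [0.044 0.051 0.056] top [ 0.488 -0.198  0.055] angle 0.18
t 6.45 tcp [ 0.4432 -0.0043  0.1401] F [-0.2  0.3  0.4] w 0.0005 jaw 85.3 toolx [-0.001  0.    -1.   ]
(0.407, -0.202, 0.14, 90) -> [ 1.e-04  2.e-02 -2.e-01] turn -4.7
(0.407, -0.202, 0.04, 90) -> [ 0.1001  0.0199 -0.2   ] turn -4.7
```

The middle lid also dropped shut. The right tin should be the stiff one, but I test it the same way.

Request:
step_arm([
  [-1, 0, 0.005, -0.05, -2],
  [-1, 0, 0.01, -0.11, -4],
  [-1, 0, 0.02, -0.17, -4.7],
  [-1, 0, 0.02, -0.198, -4.7],
  [-1, 0.04, 0.02, -0.198, -4.7],
  [-1, 0.068, 0.02, -0.198, -4.7],
  [-1, 0.076, 0.02, -0.198, -4.7],
  [-1, 0.082, 0.02, -0.198, -4.7],
  [-1, 0.088, 0.02, -0.198, -4.7],
  [-1, 0.094, 0.02, -0.198, -4.7],
  [-1, 0.099, 0.02, -0.198, -4.7],
  [-1, 0.099, 0.02, -0.198, -4.7],
])

```text
time_s: 7.95
tool_pos: [0.4077, -0.2, 0.0413]
tool_rot: [141.8, 90.0, -128.2]
force: [-0.3, 1.3, 0.1]
grip_width: 0.0007
```

```bash
python3 lid.py
```

```text
t 7.95 tcp [ 0.4077 -0.2     0.0413] F [-0.3  1.3  0.1] w 0.0007 jaw 90.0 toolx [-0. -0. -1.]
0.193 507 z [0.044 0.051 0.055] top [0.504 0.192 0.055] angle 0.15
-0.008 477 z [0.044 0.051 0.055] top [ 0.536 -0.007  0.055] angle 0.14
-0.2 114 z [0.042 0.102 0.125] top [ 0.503 -0.202  0.124] angle 0.91
```

Request:
step_arm([
  [-1, -0.012, 0, 0, 0],
  [-1, -0.03, 0, 0, 0],
  [-1, -0.08, 0, 0, 0],
  [-1, -0.13, 0, 0, 0],
  [-1, -0.13, 0, 0, 0],
  [-1, -0.13, 0, 0, 0],
])

```text
time_s: 8.75
tool_pos: [0.4076, -0.1998, 0.1716]
tool_rot: [-49.8, 90.0, 40.3]
force: [0.0, -0.1, -0.0]
grip_width: 0.0004
```

```bash
python3 lid.py
python3 - <<'E'
from h import *
plan((.498,-.2,.17,90),(.498,-.2,.072,90))
E
```

```text
t 8.75 tcp [ 0.4076 -0.1998  0.1716] F [ 0.  -0.1 -0. ] w 0.0004 jaw 90.0 toolx [ 0.001  0.001 -1.   ]
0.193 506 z [0.045 0.051 0.056] top [0.505 0.195 0.055] angle 0.15
-0.008 468 z [0.043 0.051 0.056] top [ 0.527 -0.008  0.055] angle 0.17
-0.2 85 z [0.041 0.046 0.128] top [ 0.505 -0.196  0.126] angle 0.91
t 8.8 tcp [ 0.4071 -0.1997  0.1708] F [ 0.3 -1.  -0.2] w 0.0003 jaw 90.0 toolx [-0.001  0.001 -1.   ]
(0.498, -0.2, 0.17, 90) -> [ 0.0007 -0.0909 -0.0003] turn 0.0
(0.498, -0.2, 0.072, 90) -> [ 0.0987 -0.091  -0.0004] turn 0.0
```

The right lid stays up, so that is the stiff tin. I press the lid shut from above.

Request:
step_arm([
  [-1, 0, -0.05, 0, 0],
  [-1, 0, -0.091, 0, 0],
  [-1, 0.02, -0.091, 0, 0],
  [-1, 0.035, -0.091, 0, 0],
  [-1, 0.05, -0.093, 0, 0],
  [-1, 0.065, -0.095, 0, 0],
  [-1, 0.08, -0.1, 0, 0],
  [-1, 0.09, -0.105, 0, 0],
  [-1, 0.097, -0.105, 0, 0],
  [-1, 0.1, -0.105, 0, 0],
  [-1, 0.102, -0.105, 0, 0],
  [-1, 0.102, -0.105, 0, 0],
])

```text
time_s: 10.3
tool_pos: [0.5128, -0.2, 0.0697]
tool_rot: [-75.4, 90.0, 14.6]
force: [0.0, -0.3, 1.3]
grip_width: 0.0007
```

```bash
python3 lid.py
```

```text
t 10.3 tcp [ 0.5128 -0.2     0.0697] F [ 0.  -0.3  1.3] w 0.0007 jaw 90.0 toolx [ 0.  0. -1.]
0.193 504 z [0.043 0.051 0.056] top [0.504 0.196 0.055] angle 0.16
-0.008 475 z [0.044 0.051 0.055] top [ 0.528 -0.007  0.055] angle 0.16
-0.2 495 z [0.046 0.068 0.157] top [ 0.526 -0.189  0.152] angle 0.9
```

Request:
step_arm([
  [-1, 0.001, 0, 0, 0],
  [-1, 0.002, 0, 0, 0],
  [-1, 0.002, 0, 0, 0],
])

```text
time_s: 10.72
tool_pos: [0.5131, -0.2001, 0.0692]
tool_rot: [-36.5, 89.9, 53.5]
force: [-4.0, 0.8, 11.3]
grip_width: 0.0006
```

Request:
step_arm([
  [-1, -0.03, 0, 0, 0],
  [-1, -0.08, 0, 0, 0],
  [-1, -0.1, 0.05, 0, 0],
  [-0.3, -0.1, 0.1, 0, 0],
  [0.15, -0.1, 0.11, 0, 0],
  [0.15, -0.1, 0.11, 0, 0],
  [0.15, -0.1, 0.11, 0, 0],
])

```text
time_s: 11.6
tool_pos: [0.404, -0.1999, 0.1677]
tool_rot: [-144.5, 89.9, -54.5]
force: [0.2, -0.7, -0.2]
grip_width: 0.0325
```

```bash
cat > c.py <<'E'
from h import *
D=np.load('scene.npz')
m,p,d,C=snap('scene','5.png'); C0=C
for nm,C in(('before',D['C']),('now',C0)):
  for y0,h in((.193,.454),(-.008,.479),(-.2,.443)):
    # lid top only: fit angle in x and minAreaRect of the copper/lid part
    s=(C[...,2]>.047)&(C[...,2]<.065)&(abs(C[...,1]-y0)<.055)&(C[...,0]>h+.003)&(C[...,0]<h+.13)
    q=C[s]; r=cv2.minAreaRect(q[:,:2].astype(np.float32))
    f=np.linalg.lstsq(np.c_[q[:,:2],np.ones(len(q))],q[:,2],rcond=None)[0]
    print(nm,y0,len(q),'zmed',round(np.median(q[:,2]),4),'slope x',round(f[0],3),'rect',np.round(r[0],3),np.round(r[1],3),round(r[2],1))
E
python3 lid.py; python3 c.py
```

```text
t 11.6 tcp [ 0.404  -0.1999  0.1677] F [ 0.2 -0.7 -0.2] w 0.0325 jaw 90.1 toolx [ 0.001 -0.001 -1.   ]
0.193 515 z [0.043 0.051 0.056] top [0.504 0.193 0.055] angle 0.16
-0.008 473 z [0.043 0.051 0.056] top [ 0.533 -0.003  0.055] angle 0.15
-0.2 398 z [0.043 0.051 0.056] top [ 0.495 -0.198  0.055] angle 0.15
before 0.193 523 zmed 0.0514 slope x -0.005 rect [0.505 0.196] [0.096 0.084] 0.9
before -0.008 497 zmed 0.0513 slope x -0.001 rect [ 0.53  -0.011] [0.086 0.101] 85.3
before -0.2 415 zmed 0.0516 slope x -0.004 rect [ 0.495 -0.201] [0.097 0.086] 0.2
now 0.193 527 zmed 0.0515 slope x -0.007 rect [0.506 0.195] [0.096 0.084] 1.3
now -0.008 494 zmed 0.0511 slope x -0.005 rect [ 0.532 -0.011] [0.085 0.1  ] 86.9
now -0.2 403 zmed 0.0514 slope x -0.008 rect [ 0.494 -0.202] [0.085 0.096] 89.8
```

The right lid is shut and the tins have not moved. I open the fingers to about 50 mm to straddle the lever, lower them in front of the tin and check.

Request:
step_arm([
  [0.15, 0, -0.016, -0.001, 0],
  [0.15, 0.03, -0.016, -0.001, 0],
  [0.15, 0.07, -0.016, -0.001, 0],
  [0.15, 0.07, -0.016, -0.001, 0],
])

```text
time_s: 12.2
tool_pos: [0.4168, -0.2004, 0.0951]
tool_rot: [92.8, 89.6, -177.1]
force: [-0.1, -0.1, 0.5]
grip_width: 0.05
```

Run:
```python
from h import *
plan((.42,-.201,.031,90),(.6435,-.201,.031,90))
snap('wrist','6.png')
```

```text
t 12.2 tcp [ 0.4168 -0.2004  0.0951] F [-0.1 -0.1  0.5] w 0.05 jaw 90.0 toolx [-0.007 -0.    -1.   ]
(0.42, -0.201, 0.031, 90) -> [ 0.0641 -0.0036 -0.0006] turn 0.0
(0.6435, -0.201, 0.031, 90) -> [ 0.0625 -0.2271 -0.0007] turn 0.0
```

View pics/6.png

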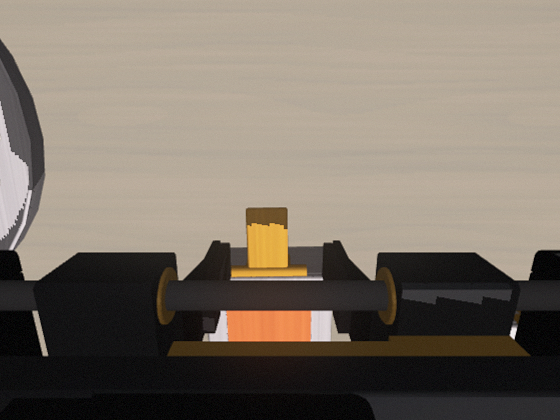

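The wrist view shows the lever at (267,240), about 5 mm right (-y) of the finger centre. The hinge bar spans columns 232-307, so I open to 60 mm, shift 4 mm in -y and lower.

Request:
step_arm([
  [0.37, 0, -0.002, -0.004, 0],
  [0.37, 0, -0.002, -0.004, 0],
  [0.37, 0.03, -0.002, -0.004, 0],
  [0.37, 0.055, -0.002, -0.004, 0],
  [0.37, 0.062, -0.002, -0.004, 0],
  [0.37, 0.062, -0.002, -0.004, 0],
])

```text
time_s: 13.0
tool_pos: [0.4211, -0.2051, 0.0361]
tool_rot: [-106.3, 90.0, -16.3]
force: [-0.1, -0.7, -0.6]
grip_width: 0.06
```

Run:
```python
from h import *
plan((.433,-.205,.031,90),(.6435,-.205,.031,90))
```

```text
t 13.0 tcp [ 0.4211 -0.2051  0.0361] F [-0.1 -0.7 -0.6] w 0.06 jaw 90.0 toolx [ 0. -0. -1.]
(0.433, -0.205, 0.031, 90) -> [ 0.0051 -0.0119  0.0001] turn 0.0
(0.6435, -0.205, 0.031, 90) -> [ 5.200e-03 -2.224e-01  1.000e-04] turn 0.0
```

Request:
step_arm([
  [0.37, 0.005, -0.006, 0, 0],
  [0.37, 0.005, -0.012, 0, 0],
  [0.37, 0.005, -0.018, 0, 0],
  [0.37, 0.005, -0.026, 0, 0],
  [0.37, 0.005, -0.036, 0, 0],
  [0.37, 0.005, -0.047, 0, 0],
  [0.37, 0.005, -0.058, 0, 0],
  [0.37, 0.005, -0.069, 0, 0],
  [0.37, 0.005, -0.08, 0, 0],
  [0.37, 0.005, -0.09, 0, 0],
  [0.37, 0.005, -0.1, 0, 0],
  [0.37, 0.005, -0.1, 0, 0],
])

```text
time_s: 14.5
tool_pos: [0.5213, -0.2049, 0.0305]
tool_rot: [146.9, 90.0, -123.1]
force: [-1.2, -0.2, -0.9]
grip_width: 0.0598
```

```bash
cat > tin.py <<'E'
from h import *
import sys
x=float(sys.argv[1]); plan((.6435,-.205,.031,90))
m,p,d,C=snap('scene',sys.argv[2] if len(sys.argv)>2 else None)
s=(C[...,2]>.047)&(C[...,2]<.06)&(abs(C[...,1]+.2)<.07)&(C[...,0]>x)&(C[...,0]<x+.16)
q=C[s]; print(len(q),np.round(np.percentile(q,[2,98],axis=0),3).tolist(),cv2.minAreaRect(q[:,:2].astype(np.float32)))
E
python3 tin.py .53
```

```text
t 14.5 tcp [ 0.5213 -0.2049  0.0305] F [-1.2 -0.2 -0.9] w 0.0598 jaw 90.0 toolx [-0. -0. -1.]
(0.6435, -0.205, 0.031, 90) -> [-0.0005 -0.1222 -0.0002] turn 0.0
484 [[0.533, -0.242, 0.047], [0.63, -0.162, 0.057]] ((0.5813197493553162, -0.20253953337669373), (0.08526469767093658, 0.10207045078277588), 89.79791259765625)
```

The tin follows straight, with its centre 60 mm ahead of the TCP. I push the remaining 122 mm.

Request:
step_arm([
  [0.37, 0, -0.006, 0, 0],
  [0.37, 0, -0.016, 0, 0],
  [0.37, 0, -0.027, 0, 0],
  [0.37, 0, -0.038, 0, 0],
  [0.37, 0, -0.049, 0, 0],
  [0.37, 0, -0.06, 0, 0],
  [0.37, 0, -0.072, 0, 0],
  [0.37, 0, -0.084, 0, 0],
  [0.37, 0, -0.096, 0, 0],
  [0.37, 0, -0.107, 0, 0],
  [0.37, 0, -0.116, 0, 0],
  [0.37, 0, -0.122, 0, 0],
])

```text
time_s: 16.05
tool_pos: [0.6416, -0.2051, 0.0304]
tool_rot: [79.9, 89.8, 169.9]
force: [-6.8, 0.9, 3.1]
grip_width: 0.0597
```

Request:
step_arm([
  [0.37, 0, 0, 0, 0],
  [0.37, 0, 0.02, 0, 0],
  [0.37, 0, 0.06, 0, 0],
  [0.37, 0, 0.07, 0, 0],
  [0.37, -0.05, 0.07, 0, 0],
  [0.37, -0.11, 0.08, 0, 0],
  [0.37, -0.17, 0.09, 0, 0],
  [0.37, -0.17, 0.09, 0, 0],
])

```text
time_s: 17.05
tool_pos: [0.5565, -0.2063, 0.2069]
tool_rot: [-96.9, 89.3, -6.9]
force: [0.6, -0.1, -0.4]
grip_width: 0.0594
```

```bash
python3 tin.py .63 7.png; python3 c.py
python3 - <<'E'
from h import *
m,p,d,C=snap('scene')
for t in('runner','thali','tumbler_1','gravy_bowl','susan_jar'):
    for r in regions_of('scene',t)[:2]:
        q=C[r['pixels']&(d>0)]; print(t,round(r['p'],2),np.round(r['pixel']),np.round(np.median(q,0),3), cv2.minAreaRect(q[:,:2].astype(np.float32)) if t=='runner' else '')
E
```

```text
t 17.05 tcp [ 0.5565 -0.2063  0.2069] F [ 0.6 -0.1 -0.4] w 0.0594 jaw 90.0 toolx [ 0.013 -0.002 -1.   ]
(0.6435, -0.205, 0.031, 90) -> [ 0.177  -0.0847  0.0016] turn 0.0
592 [[0.639, -0.243, 0.048], [0.752, -0.162, 0.056]] ((0.693326473236084, -0.20285522937774658), (0.12524184584617615, 0.08482564240694046), 0.9256574511528015)
before 0.193 523 zmed 0.0514 slope x -0.005 rect [0.505 0.196] [0.096 0.084] 0.9
before -0.008 497 zmed 0.0513 slope x -0.001 rect [ 0.53  -0.011] [0.086 0.101] 85.3
before -0.2 415 zmed 0.0516 slope x -0.004 rect [ 0.495 -0.201] [0.097 0.086] 0.2
now 0.193 521 zmed 0.0515 slope x -0.003 rect [0.506 0.196] [0.096 0.084] 1.7
now -0.008 489 zmed 0.0514 slope x -0.002 rect [ 0.53  -0.012] [0.085 0.1  ] 86.7
now -0.2 0 zmed nan slope x 0.0 rect [0. 0.] [0. 0.] 0.0
runner 0.64 [290. 272.] [0.704 0.073 0.002] ((0.6941443681716919, 0.009424060583114624), (0.1893307864665985, 0.641764760017395), 1.280347228050232)
tumbler_1 0.73 [166. 212.] [ 0.697 -0.393  0.067] 
tumbler_1 0.64 [165. 189.] [ 0.601 -0.484  0.075] 
gravy_bowl 0.61 [436. 215.] [0.274 0.46  0.035] 
susan_jar 0.56 [452. 291.] [0.583 0.562 0.035]
  return _methods._mean(a, axis=axis, dtype=dtype,
  ret = ret.dtype.type(ret / rcount)
```

View pics/7.png

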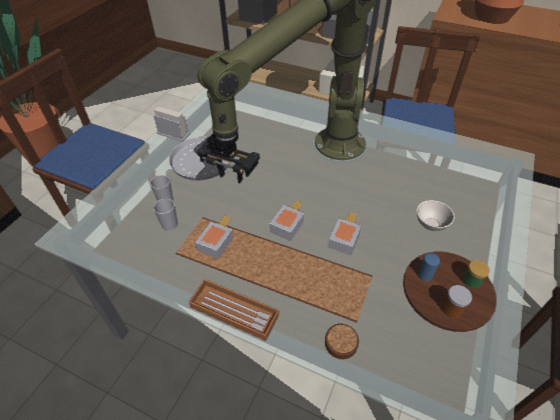

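The picture shows the right tin at (214,238), wholly on the runner and upright. The other two tins are at (287,220) and (345,235), shut and in place. The lid heights are flat and the gripper is clear, so I hand in.

Request:
step_arm([
  [0.37, 0, 0, 0, 0],
  [0.37, 0, 0, 0, 0],
])

```text
time_s: 17.7
tool_pos: [0.5527, -0.205, 0.2003]
tool_rot: [95.9, 90.0, -174.1]
force: [0.2, -0.9, -0.3]
grip_width: 0.0596
```

```bash
python3 -c "
from h import *
plan(); print(env.sign_off())"
```

```text
t 17.7 tcp [ 0.5527 -0.205   0.2003] F [ 0.2 -0.9 -0.3] w 0.0596 jaw 90.0 toolx [-0. -0. -1.]
the job is handed in; nothing more can be done
None
```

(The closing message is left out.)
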